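# Feel along a copper pencil barrel for burrs

## Robot

A 7-joint arm with a two-finger parallel gripper is mounted at the origin on the work surface. World frame = base frame: x ahead of the robot, y to its left, z up, the work surface at z = 0. Lengths are in m, angles in degrees, forces in N, time in s.
With the tool pointing down it reaches from about 0.35 to 0.775 m from the base axis. Payload 3.1 kg.
Tool frame: the origin (TCP) lies on the centre line of the jaws, within the pads' length; the fingertips stand 17 mm ahead of it and the grasp point (between the pads) lies 2 mm behind it (robot.tip_reach is the distance from the TCP to the fingertips, in m); z points along the fingers, y is the line along which they close (so a half turn about z gives the same grasp; the last joint's range is limited). The gripper opens to 85 mm and grips with 20 to 120 N. Pads are 22 mm wide; open, the fingers measure 114 mm over their backs; the gripper's body (76 mm by 85 mm) begins 54 mm behind the grasp point. The pads swing forward as they close: fully open they stand 13 mm farther back than shut.
Start: joints at [-2.389, 17.813, 0.802, 86.603, -0.252, 75.585, -1.558], TCP at [0.55, 0, 0.248] pointing down, gripper open.
Joint ranges: [-154.91, 154.91], [-16.99, 109.72], [-72.82, 74.43], [7.12, 147.25], [-82.49, 262.49], [11.32, 116.49], [-174.64, 174.64]. Speed limits (degrees/s): [159.86, 159.86, 180, 180, 180, 180, 180].

## Interface

Orientations are given as [roll, pitch, yaw] about the fixed x, y, z axes, in that order (R = Rz(yaw) Ry(pitch) Rx(roll)).
In Python, from station import robot, fingers, vision, workorder, recognise gives the robot as it stands. Calls block until the motion is done:
- robot.move_to(position, orientation): joint-space move of the TCP to a pose.
- robot.line_to(position, orientation=None, velocity=0.15, f_stop=None): straight line of the TCP; orientation=None keeps the orientation; velocity is the mean speed in m/s. With f_stop (N) it stops when the force on the tool has changed by that much, and returns True; else False.
- robot.move_j(angles): joint-space move.
- fingers.gripper_to(opening, force=None): opening from 0.0 (shut) to 1.0 (fully open); force is the grip in N (None keeps the last); returns when the fingers have stopped.
- robot.pause(seconds).
- robot.inverse_kinematics(position, orientation): joint angles nearest the present ones, or None.
- vision.grab_frame(name): name is "scene" or "side" or "wrist"; returns the picture (480x640x3 uint8, red, green, blue); there is no depth.
- vision.calibration(name): a dict with "mtx" (3x3 intrinsics, pixels), "extrinsics" (4x4, takes a point from world to camera coordinates); the wrist camera has in their place "T_tool_cam" (4x4, takes a point from camera to tool coordinates, whose origin is the TCP and whose axes are the flange's). Camera axes: x right, y up, looking along -z (the intrinsics and any distortion apply to the point x, -y, -z); pixel columns grow to the right and rows downward; lengths in m; the calibration is good to about 2 mm. A picture is of the moment at which its call begins: read the wrist's pose just before it. calibration takes no time and is no camera call.
A pose or a line that the arm cannot do raises robot.PlanningError and nothing moves.
- workorder.close_job(): hands the job in; it is judged then, once.
Trained networks look in the newest picture that a camera, given by its name, has taken for a name from the list of things; names that differ only in an ending like _2 or _b are one class to them, and where a whole thing is asked for, a point or a joint stands for the part that bears it (a point fixed in the world has none). Each returns a list of dicts, best first, with "p" (0 to 1); they miss things now and then, are a little off and sometimes report something else, mostly with a low value. They report only what shows in the picture. A call takes as long as a camera call. They do not tell look-alikes from the thing itself.
- recognise(label, camera): "rect" ([centre column, centre row, width, height] in pixels, round what is visible of it).
Readings, each from a call of its own:
- robot.current_time_s(): time.
- robot.current_joint_positions(): joint angles.
- robot.current_dq(): joint speeds.
- robot.current_joint_torque(): joint torques, N m.
- robot.current_tool_pos(): TCP position.
- robot.current_eef_rot(): TCP orientation.
- robot.current_contact_force(): force on the tool from outside, world axes, zero at the start.
- robot.current_torque(): the same for the moment, N m.
- robot.current_finger_gap(): opening from 0.0 (shut) to 1.0 (fully open).
- robot.current_gripper_force(): force on a finger pad.
Only numpy, scipy, OpenCV 4.12 (cv2) and the standard library are available. Lean on these libraries where they do the work, as an engineer would, in place of code of your own. Each camera call takes 0.05 s, during which the arm holds its last target. There are 200 camera calls.

## Task

Feel the copper pencil barrel for burrs: with a light fingertip on its top, stroke it slowly along its whole length as it lies in its sprung wooden rest, from the tapered nose end to the thick open end, then take the hand clear. Touch gently enough that the rest is never pushed right down, do not pinch or lift the barrel out of its rest, and leave the grips, the tin lid and the ramekin alone.

Things in the scene. Friction and masses are not known exactly. Their poses are not given: they have to be found in the camera images.
- barrel: Copper pencil barrel, 130 mm long, lying loose in the rest's groove (1 mm end play). Origin on its axis at mid length; x runs along it towards the tapered nose (it may roll about x). 12 mm diameter from x = -65 mm (open tail end) to +35 mm, then a smooth cone down to 6 mm at the tip, x = +65 mm. Unloaded, its axis is 50 mm and the top of its thick part 56 mm above the table.
- barrel_nose (a point): Tip of the barrel's tapered nose, on its axis (start of the stroke).
- barrel_tail (a point): Open end of the barrel's thick part, on its axis (finish of the stroke).
- rest: Dark wooden base of the rest, fixed to the table, 170 x 70 x 22 mm; origin at the centre of its underside, x along the barrel towards its nose, z up. Above it a pale grey painted wooden cradle, 152 x 33 mm, rides on springs; the cradle's groove floor is 44 mm and its side rails and end stops 49 mm above the table when unloaded. A ramp in the groove carries the barrel's nose.
- cradle (a joint): How far the cradle with the barrel has sunk straight down, in m: 0 unloaded, 0.010 at the bottom stop. It needs about 1.4 N to start sinking and 0.4 N more per mm (about 5.4 N at the bottom), and springs back up when released. It does not tilt.
- cradle_mid (a point): Point on the cradle at the middle of the groove, where the barrel's axis lies (50 mm above the table unloaded); x along the groove, z up.
- grip_a: Black knurled pencil grip, loose, standing upright on the table beside the rest, 16 mm diameter, 32 mm tall; origin at the centre of its underside. Bystander.
- grip_b: The second, identical black knurled grip on the other side of the rest. Bystander.
- tin_lid: Shallow round tin lid lying open side up, loose, 90 mm diameter, 13 mm tall; origin at the centre of its underside. Bystander.
- ramekin: Pale blue ceramic ramekin, loose, 86 mm diameter at the rim, 45 mm tall; origin at the centre of its underside. Bystander.
There are look-alikes about, which are no part of the job. Several things have the shape of the barrel; the one meant has the colours described above. Several things look just like the rest: the one meant starts farthest from the robot's base.

How it is judged (in metres and radians):
On the way, in this order (a step that is already met when the one before it is completed fails the run):
1. a fingertip touches the barrel near its nose end (contact force between the fingers and barrel above 0.3 N and x of the grasp point in the frame of barrel between 0.036 and 0.085 m), for 0.12 s.
2. still touching, it passes the part a quarter of the way along (contact force between the fingers and barrel above 0.3 N and x of the grasp point in the frame of barrel between 0.013 and 0.032 m), for 0.12 s.
3. still touching, it passes the middle (contact force between the fingers and barrel above 0.3 N and x of the grasp point in the frame of barrel between -0.01 and 0.009 m), for 0.12 s.
4. still touching, it passes the part three quarters along (contact force between the fingers and barrel above 0.3 N and x of the grasp point in the frame of barrel between -0.033 and -0.014 m), for 0.12 s.
5. still touching, it reaches the open tail end (contact force between the fingers and barrel above 0.3 N and x of the grasp point in the frame of barrel between -0.085 and -0.038 m), for 0.12 s.
At the end, for the whole second after the job is handed in: Stroked nose to tail in order (over 0.3 N for 0.12 s in each of five stretches); barrel at rest in its groove (4 mm, 0.05 rad), cradle sprung back up (within 1.5 mm), hand off, grips, lid and ramekin within 12 mm of where they stood (value of joint cradle below 0.0015 m and distance between barrel and cradle_mid below 0.004 m and angle between the x axis of barrel and the x axis of cradle_mid, either way round below 0.05 rad and linear speed of barrel below 0.02 m/s and contact force between the fingers and barrel below 0.05 N and distance of each of grip_a, grip_b, tin_lid, ramekin from where it was at the start of the episode below 0.012 m); the robot touches nothing.
It fails at once if the cradle is pushed right down (more than 9.3 mm of its 10 mm) (value of joint cradle above 0.0093 m).
It fails at once if the barrel is pressed with more than 15 N (contact force between the fingers and barrel above 15 N).
It fails at once if the barrel is lifted or pushed out of its groove (5 mm) (distance between barrel and cradle_mid above 0.005 m).
It fails at once if the fingers straddle or pinch the barrel (contact force between the fingers and barrel above 0.3 N and z of the grasp point in the frame of cradle_mid below 0.005 m).
It fails at once if a grip, the lid or the ramekin is moved by more than 12 mm (distance of any of grip_a, grip_b, tin_lid, ramekin from where it was at the start of the episode above 0.012 m).
It also fails if it takes over 45 s, if anything falls off the work surface, if the arm or the gripper's body presses on something with over 40 N, if the wrist force passes 120 N, or if a joint passes its speed limit or range.

## Working session

There is one attempt and no reset: what is moved stays moved. The work goes in short steps, each a Python script; the robot and the scene stay as the last script left them, time stands still between calls to the robot, and variables do not carry over. Pictures are saved under pics/ and viewed, at most 10 in all, crops included, and the job is handed in when it is done.

```bash
mkdir -p pics; python3 - <<'E'
from station import robot, fingers, vision, recognise
import cv2,numpy as np
for n in("scene","side"):
    im=vision.grab_frame(n); cv2.imwrite(f"pics/{n}0.png",im[:,:,::-1])
    c=vision.calibration(n); print(n,c)
    for l in("barrel","rest"): print(l,[(np.round(d["rect"]),round(d["p"],2)) for d in recognise(l,n)])
print(robot.current_time_s())
E
```

```text
scene {'mtx': array([[463.83046294,   0.        , 319.02375506],
       [  0.        , 463.83046294, 239.64524178],
       [  0.        ,   0.        ,   1.        ]]), 'extrinsics': array([[-0.02320678,  0.99949387,  0.02175908,  0.02692266],
       [-0.69933968, -0.03178329,  0.71408251,  0.32838773],
       [ 0.71441267,  0.00135457,  0.69972331, -1.2827958 ],
       [ 0.        ,  0.        ,  0.        ,  1.        ]])}
barrel [(array([326., 216.,  56.,   9.]), 0.87), (array([378., 254.,  70.,  19.]), 0.63)]
rest [(array([450., 196.,  84.,  37.]), 0.93)]
side {'mtx': array([[509.37785071,   0.        , 317.76625253],
       [  0.        , 509.37785071, 241.74745463],
       [  0.        ,   0.        ,   1.        ]]), 'extrinsics': array([[ 8.54620262e-01, -5.19252797e-01, -8.60710775e-04,
        -4.33853323e-01],
       [ 3.76106538e-01,  6.17876225e-01,  6.90487396e-01,
        -2.37996678e-01],
       [-3.58005699e-01, -5.90428238e-01,  7.23343913e-01,
        -9.42845699e-01],
       [ 0.00000000e+00,  0.00000000e+00,  0.00000000e+00,
         1.00000000e+00]])}
barrel [(array([316., 216.,  23.,  40.]), 0.77), (array([274., 284.,  35.,  40.]), 0.7)]
rest [(array([205., 216.,  53.,  60.]), 0.65), (array([313., 225.,  49.,  64.]), 0.56)]
0.3
```

View pics/scene0.png

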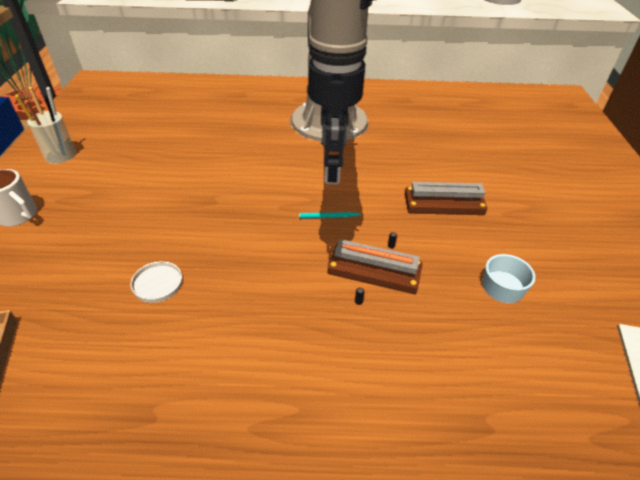

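View pics/side0.png

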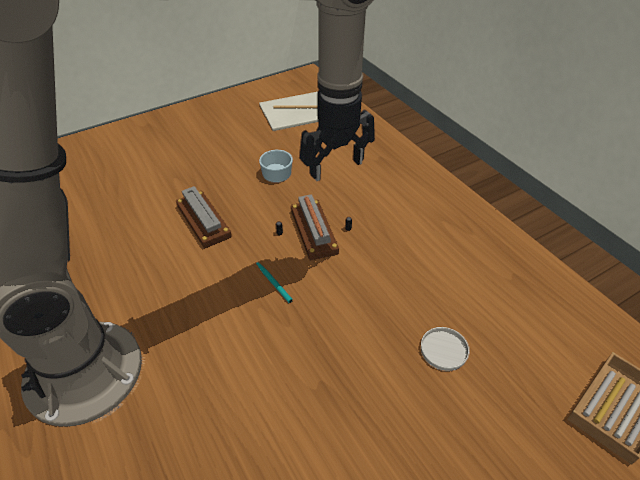

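Candidates for the barrel are the teal pencil (scene 328,216), which is the wrong colour, and the copper one in the rest (scene 378,254; side 314,218). For the rest they are the empty one (scene 448,198), nearer the base, and the occupied one (scene 376,265), the farthest. I choose the copper barrel in the far rest and will look at it from close with the wrist camera.

```bash
cat > h.py <<'E'
import numpy as np,cv2
from station import robot,fingers,vision
from scipy.spatial.transform import Rotation as Ro
def ray(cam,uv,T=None):
    "origin, direction in world; T=world<-tool for wrist"
    c=vision.calibration(cam); K=c["mtx"]
    d=np.linalg.inv(K)@[uv[0],uv[1],1]; d=np.array([d[0],-d[1],-d[2]])
    M=np.linalg.inv(c["extrinsics"]) if T is None else T@c["T_tool_cam"]
    return M[:3,3],M[:3,:3]@d
def onz(cam,uv,z,T=None):
    o,d=ray(cam,uv,T); return o+d*(z-o[2])/d[2]
def tool():
    T=np.eye(4);T[:3,:3]=Ro.from_euler("xyz",robot.current_eef_rot(),degrees=True).as_matrix();T[:3,3]=robot.current_tool_pos();return T
E
python3 - <<'E'
from h import *
for uv in((343,246),(418,261),(378,253)): print(onz("scene",uv,.05).round(3))
print(onz("side",(316,216),.05).round(3))
for uv in((360,296),(392,240)): print("grip",onz("scene",uv,.016).round(3))
print(vision.calibration("wrist"), robot.current_eef_rot(),robot.tip_reach)
a=cv2.imread("pics/scene0.png")[230:310,320:430];b=cv2.imread("pics/side0.png")[185:265,260:370]
cv2.imwrite("pics/crop.png",np.vstack([cv2.resize(x,None,fx=3.7,fy=3.7,interpolation=2) for x in(a,b)]))
E
```

```text
[0.536 0.029 0.05 ]
[0.569 0.165 0.05 ]
[0.552 0.093 0.05 ]
[0.555 0.086 0.05 ]
grip [0.626 0.06  0.016]
grip [0.481 0.13  0.016]
{'mtx': array([[391.87944035,   0.        , 312.82957507],
       [  0.        , 391.87944035, 239.91079122],
       [  0.        ,   0.        ,   1.        ]]), 'T_tool_cam': array([[-1.86310455e-04,  9.45503823e-01,  3.25610943e-01,
         8.39877941e-02],
       [ 9.99999360e-01, -1.87220124e-04,  1.11583375e-03,
         8.50622832e-05],
       [ 1.11598599e-03,  3.25610943e-01, -9.45503183e-01,
        -1.26041498e-01],
       [ 0.00000000e+00,  0.00000000e+00,  0.00000000e+00,
         1.00000000e+00]])} [-1.79955774e+02  3.28787244e-03  9.00034262e+01] 0.017
```

View pics/crop.png

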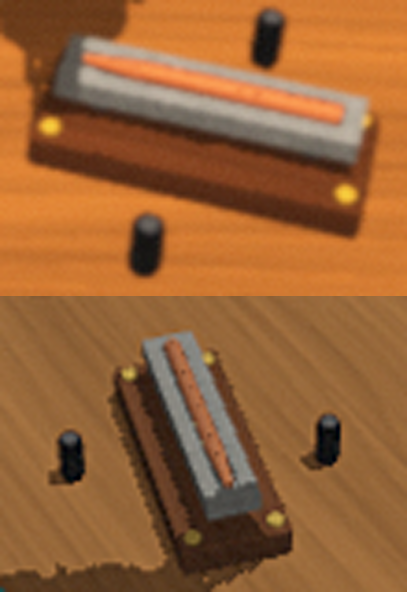

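The crop confirms the copper barrel in the far rest. The thin nose is at the scene-left end (about 343,246, low y) and the thick tail at 418,261. The length measures 0.140 m against 0.130, which is plausible. Next is a refining look with the wrist camera.

```bash
python3 - <<'E'
from h import *
robot.move_to([.552,.097,.2],[180,0,76.4])
T=tool(); im=vision.grab_frame("wrist")
cv2.imwrite("pics/w1.png",im[:,:,::-1]); np.save("T1.npy",T)
hsv=cv2.cvtColor(im,cv2.COLOR_RGB2HSV); print(T.round(3).tolist(), robot.current_contact_force(), robot.current_time_s())
E
```

```text
[[0.232, 0.973, -0.001, 0.551], [0.973, -0.232, -0.0, 0.098], [-0.001, -0.001, -1.0, 0.199], [0.0, 0.0, 0.0, 1.0]] [-0.25220836 -0.77643641  0.68928295] 0.8583
```

View pics/w1.png

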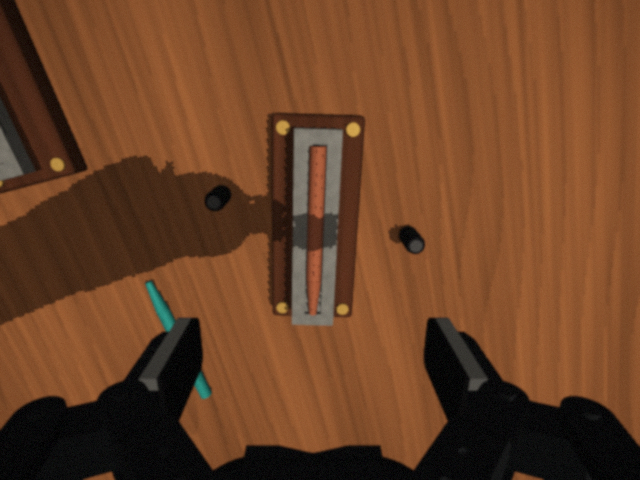

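The wrist picture shows the tail at (319,146), the nose at (314,313) and the grips at (217,198) and (412,239).

```bash
python3 - <<'E'
from h import *
T=np.load("T1.npy")
im=cv2.imread("pics/w1.png");hsv=cv2.cvtColor(im,cv2.COLOR_BGR2HSV)
c=im[120:330,294:334].astype(int)
m=((c[...,2]-c[...,0])>0.45*c[...,2])
v,u=np.nonzero(m);u+=294;v+=120
print(len(u),[(r,u[v==r].min(),u[v==r].max()) for r in range(120,330,10) if (v==r).any()], v.min(),v.max())
t=onz("wrist",(319,146),.053,T);n=onz("wrist",(314,313),.05,T)
d=n-t;print(t,n,np.linalg.norm(d),np.degrees(np.arctan2(-d[1],-d[0])),(t+n)/2)
for uv in((217,198),(412,239)):print(onz("wrist",uv,.016,T))
for cam,uv in(("scene",(342,245)),("scene",(413,261))):print(onz(cam,uv,.05))
E
```

```text
2966 [(120, np.int64(294), np.int64(333)), (150, np.int64(310), np.int64(325)), (160, np.int64(310), np.int64(325)), (170, np.int64(309), np.int64(325)), (180, np.int64(309), np.int64(324)), (190, np.int64(309), np.int64(324)), (200, np.int64(308), np.int64(324)), (210, np.int64(308), np.int64(323)), (220, np.int64(308), np.int64(322)), (230, np.int64(308), np.int64(322)), (240, np.int64(307), np.int64(322)), (250, np.int64(308), np.int64(321)), (260, np.int64(307), np.int64(321)), (270, np.int64(307), np.int64(321)), (280, np.int64(307), np.int64(320)), (290, np.int64(307), np.int64(319)), (300, np.int64(308), np.int64(317)), (310, np.int64(309), np.int64(316)), (320, np.int64(333), np.int64(333))] 120 329
[0.56850524 0.15320124 0.053     ] [0.53513694 0.02759291 0.05      ] 0.12999959591868032 75.1227892487717 [0.55182109 0.09039708 0.0515    ]
[0.47889063 0.1287812  0.016     ]
[0.62633046 0.05777962 0.016     ]
[0.53368524 0.02731121 0.05      ]
[0.56892242 0.15569632 0.05      ]
```

```bash
cat >> h.py <<'E'
C=np.array([.5518,.0904]);a=np.radians(75.1);U=-np.array([np.cos(a),np.sin(a)]);O=[180,0,-14.9]
def P(x,z): return [*(C+U*x),z]
E
python3 - <<'E'
from h import *
fingers.gripper_to(0.0,20)
robot.move_to(P(.047,.14),O)
robot.line_to(P(.047,.095),velocity=.08); robot.pause(.5)
f0=np.array(robot.current_contact_force());np.save("f0.npy",f0)
hit=robot.line_to(P(.047,.070),velocity=.012,f_stop=1.2)
robot.pause(.3)
print(hit,robot.current_tool_pos(),np.array(robot.current_contact_force())-f0,f0,robot.current_time_s(),robot.current_finger_gap())
im=vision.grab_frame("wrist");cv2.imwrite("pics/w2.png",im[:,:,::-1])
im=vision.grab_frame("side");cv2.imwrite("pics/s2.png",cv2.resize(im[170:270,250:390,::-1],None,fx=4,fy=4))
E
```

```text
True [0.53895131 0.04511321 0.07099306] [-0.3246052   2.33277729  1.57606188] [ 0.52025031 -1.53037598 -0.4056606 ] 6.1167 0.0003385525293907291
```

View pics/s2.png

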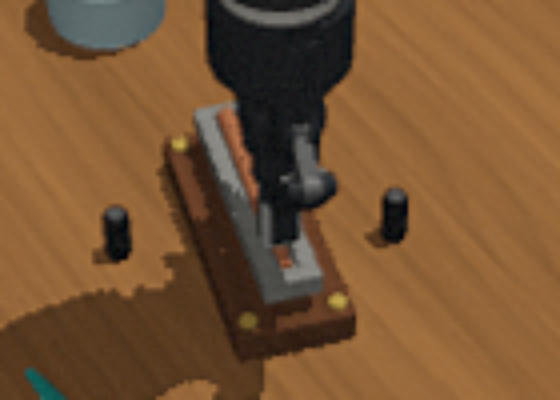

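The fingertip is on the nose end of the barrel at tip z = 0.054, as expected there. I press 2.5 mm further and stroke.

```bash
python3 - <<'E'
from h import *
f0=np.load("f0.npy"); z=.0685
def rep():
    p=np.array(robot.current_tool_pos()); print(((p[:2]-C)@U).round(4),p[2].round(4),(np.array(robot.current_contact_force())-f0).round(2),round(robot.current_time_s(),2))
robot.line_to(P(.047,z),velocity=.01); robot.pause(.3); rep()
for x in np.arange(.035,-.05,-.012):
    robot.line_to(P(x,z),velocity=.025); rep()
    fz=robot.current_contact_force()[2]-f0[2]
    if fz>4: z+=.001
    if fz<1.2: z-=.0005
robot.line_to(P(-.052,z),velocity=.02); robot.pause(.3); rep()
im=vision.grab_frame("side");cv2.imwrite("pics/s3.png",cv2.resize(im[170:270,250:390,::-1],None,fx=4,fy=4))
E
```

```text
0.0471 0.0686 [-0.37  1.36  3.46] 6.92
0.0344 0.0686 [-0.76 -0.11  3.41] 7.56
0.0221 0.0686 [-0.68  1.81  4.34] 8.19
0.0101 0.0695 [-0.71  0.75  3.82] 8.82
-0.0018 0.0695 [-0.16  0.95  2.8 ] 9.46
-0.0139 0.0696 [-0.33  1.68  3.07] 10.09
-0.0258 0.0696 [-0.83  1.5   3.1 ] 10.72
-0.0378 0.0696 [-0.91  1.65  2.  ] 11.36
-0.0498 0.0696 [-0.81  1.14  3.1 ] 11.99
-0.0521 0.0696 [-1.13  0.17  3.01] 12.59
```

View pics/s3.png

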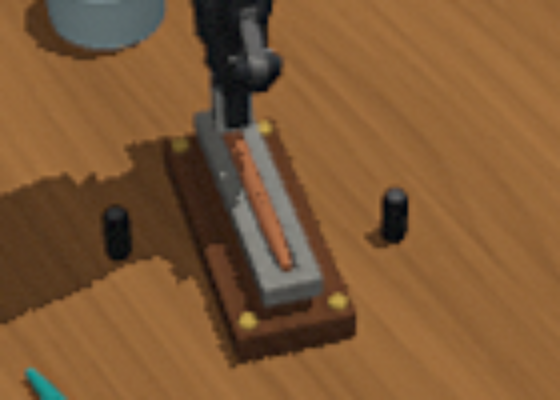

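The force held at about 2–4 N over the whole stroke, and the fingertip is now at the tail end. I lift straight up and check.

```bash
python3 - <<'E'
from h import *
robot.line_to(P(-.052,.09),velocity=.03); robot.line_to(P(-.052,.2),velocity=.12)
robot.move_to([.5518,.0904+.007,.2],[180,0,76.4]); robot.pause(1)
im=vision.grab_frame("wrist");cv2.imwrite("pics/w4.png",im[:,:,::-1])
print(robot.current_tool_pos(),robot.current_time_s())
E
```

```text
[0.55181919 0.0974169  0.20001927] 16.9833
```

View pics/w4.png

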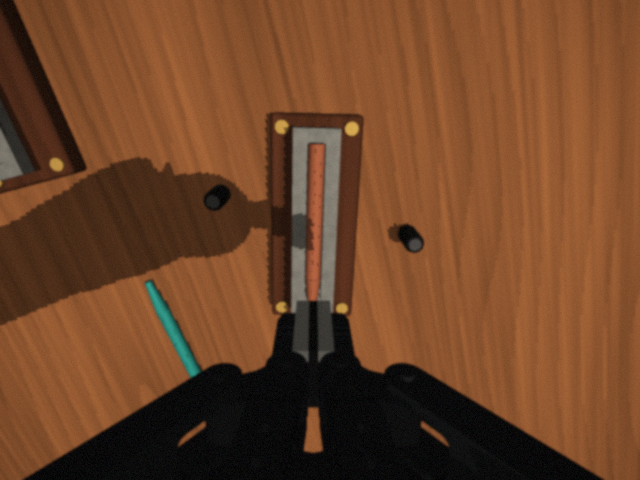

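The barrel still lies in its groove (tail at 317,144), the grips stand unmoved at (217,197) and (411,239), and the hand is clear.

```bash
python3 -c "
from station import workorder
print(workorder.close_job())"
```

```text
the job is handed in; nothing more can be done
None
```

I stroked the copper barrel from nose to tail with the shut fingertips at about 2–4 N, lifted the hand clear with the barrel in its groove and both grips unmoved, and handed the job in; no verdict was returned.

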